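# Uncover a specimen and hold the loupe at its focus mark

### The arm

A 7-joint arm with a two-finger parallel gripper is mounted at the origin on a cart in front of the work surface, level with it; the furniture and walls round the work are solid. World frame = base frame: x ahead of the robot, y to its left, z up, the work surface at z = 0. Lengths are in m, angles in rad, forces in N, time in s.
With the tool pointing down it reaches from about 0.35 to 0.9 m from the base axis. Payload 8.1 kg.
Tool frame: the origin (TCP) lies between the finger pads; the fingertips stand robot.tips_ahead ahead of it and the grasp point (between the pads) lies 2 mm behind it (robot.tips_ahead is the distance from the TCP to the fingertips, in m); z points along the fingers, y is the line along which they close (so a half turn about z gives the same grasp; the last joint's range is limited). The gripper opens to 92 mm and grips with 3 to 60 N. Pads are 19 mm wide; open, the fingers measure 130 mm over their backs; the gripper's body (75 mm by 190 mm) begins 47 mm behind the grasp point.
Start: joints at [1.175, 0.434, 0.025, 1.573, -0.012, 1.134, -0.075], TCP at [0.18, -0.598, 0.244] pointing down, gripper open.
Joint ranges: [-2.62, 2.62], [-0.44, 2.09], [-1.27, 1.32], [0.08, 2.57], [-1.32, 4.46], [0.12, 2], [-2.74, 2.74]. Speed limits (rad/s): [2.22, 2.22, 3.01, 3.01, 3.14, 3.14, 3.14].

### API

Orientations are given as a rotation vector (axis times angle).
In Python, from workcell import robot gives the robot as it stands.
- The arm moves only by the tool play_rows, never from a script. Its argument "deltas" is a list of rows, each an object with "xyz": the shift along the tool's x, y, z in m, a list of three; "delta_rot": the turn, a rotation vector about the tool's x, y, z in rad, a list of three; "claw": the finger opening in m, from 0 to 0.0918. In form: [{"xyz": [tx, ty, tz], "delta_rot": [ax, ay, az], "claw": claw}, ...]. A call has 1 to 12 rows; each row is the pose to reach, as a shift and turn from the pose commanded when the call began, along the tool's axes at that moment; what a row does not reach only later rows make up. A row lasts 1/12 s, in which the tool goes at most 41.7 mm and 7.16 degrees, less where a joint would pass 70% of its speed; a pose out of reach is approached as far as the arm can. A call with a gripper value outside its range is refused whole. The fingers move at their own pace and stop on an object; "squeeze" is the grip in N (left out, the last holds). Time passes only in rows, so rows that repeat a pose let the fingers close. It gives the time, the measured TCP pose, the force, the opening and the grip force at its end, in the units of the state.
- robot.sense(): the state, without advancing time (a new reading comes with each control period).
- robot.snapshot(name): name is "scene" or "top" or "wrist"; returns a dict with "frame" (480x640x3 uint8, blue, green, red), "camera_matrix" (3x3 intrinsics, pixels), "distortion" ([k1, k2, p1, p2, k3] as OpenCV has them; the pictures are not rectified), "pose" (4x4, takes a point from camera to world coordinates). Camera axes: x right, y up, looking along -z (the intrinsics and any distortion apply to the point x, -y, -z); pixel columns grow to the right and rows downward; lengths in m; the calibration is good to about 2 mm. A picture is of the moment at which its call begins. There is no depth.
- robot.hand_in(): hands the job in; it is judged then, once.
The state is a dict: "clock": time; "qpos": joint angles; "dq": joint speeds; "tau": joint torques, N m; "position": TCP position; "tool_rot": TCP orientation; "ft_force": force on the tool from outside, world axes, zero at the start; "ft_torque": the same for the moment, N m; "finger_gap": finger opening in m; "finger_force": force on a finger pad.
Only numpy, scipy, OpenCV 4.12 (cv2) and the standard library are available. Lean on these libraries where they do the work, as an engineer would, in place of code of your own. Each camera call takes 0.05 s, during which the arm holds its last target. There are 200 camera calls.

### The job

Lift the clear dust cover off the specimen on the grey inspection stage and set it down gently, standing upright and released, on the table clear of the stage. Then pick up the loupe by its handle and hold it level with its lens centred over the specimen at the height of the red pointer on the gauge post; finish while still holding it there, steady and carried by the gripper alone. Leave the pointer's setting and the other things on the table as they are.

Things in the scene. Friction and masses are not known exactly. Their poses are not given: they have to be found in the camera images.
- stage: grey inspection stage, fixed, a plate 165 x 110 mm whose top is 12 mm above the table, with a white disc of 84 mm diameter. Origin at table height under the middle of the disc. In its frame the plate spans x -57 to +107 mm and y +-55 mm; the gauge post (8 mm diameter, top 108 mm above the table) stands at x = +90 mm, y = 0
- specimen_centre (a point): middle of the specimen, a brown dried herb piece about 35 x 51 mm and 7 mm thick, fixed on the middle of the white disc, under the cover at first; the point lies 16 mm above the table and straight above the stage's origin; x axis towards the gauge post
- mark_tip (a point): tip of the thin red pointer (4 mm thick, 30 mm long) that sticks out from the black collar on the gauge post towards the specimen, 53 mm short of the specimen's centre line; its height is the focus mark, where the middle of the lens's thickness belongs. The collar is clamped by friction between 60 and 92 mm above the table, differently each time. z axis up
- cover: loose clear dust cover over the specimen at first: a round cap of 72 mm outer diameter and 29 mm height, open below, with a blue knob on top; 80 g; 57 mm tall in all. Origin at the middle of its open lower rim, z axis up; the rim stands on the stage plate at first
- cover_knob (a point): half-way up the cover's blue upright knob, 18 mm diameter and 28 mm high (29 to 57 mm above the cover's rim); this point is 44 mm above the rim
- loupe: black hand loupe lying flat on the table, 47 x 113 x 12 mm, 45 g; z axis up when it lies flat. Its origin is on its underside between lens and handle
- lens (a point): centre of the loupe's lens, half-way through the 12 mm thick round rim of 47 mm outer diameter (6 mm above the table at the start); z axis is the lens's axis, up at the start. It cannot be read while the loupe is held
- handle (a point): point to grip on the loupe's flat handle, near its balance point, 44 mm from the centre of the lens; the handle is 12 mm wide and 8 mm thick (2 to 10 mm above the table when lying), and runs straight along the line from lens through this point, starting 21 mm before it (from the rim) and ending 47 mm past it
- moisture_meter: black hand-held moisture meter at the back right, 148 x 141 x 70 mm; leave alone
- brush: flat bristle brush with beech handle, 119 x 157 x 17 mm; leave alone
- tweezers: steel tweezers, 124 x 31 x 10 mm, near the front edge; leave alone
- weight_0: brass calibration weight, 27 mm diameter, 30 mm tall, at the right; leave alone
- weight_1: smaller brass calibration weight, 21 mm diameter, 24 mm tall, at the right; leave alone
- ink_pad: closed blue ink pad, 72 x 98 x 16 mm, near the front edge; leave alone
Not all that is in view belongs to the job. Of the things that look like the loupe, the larger one is meant.

How it is judged:
By the outcome, as a careful person would: the job done as asked, in the order asked, and still so for the second after the job is handed in, while the arm keeps its last pose, push and grip.
It also fails if it takes over 54 s, if anything falls off the work surface, if the arm or the gripper's body presses on something with over 40 N, if the wrist force passes 120 N, or if a joint passes its speed limit or range.

## Working session

There is one attempt and no reset: what is moved stays moved. The work goes in short steps, Python scripts to look and compute and a tool call to move; the robot and the scene stay as the last step left them, time stands still between calls to the robot, and variables do not carry over. Pictures are saved under pics/ and viewed, at most 10 in all, crops included, and the job is handed in when it is done.

Besides the shell and the picture viewer there is one more tool, called after "Call:" as name([rows], argument=value, ...), one row to a line, values as JSON. play_rows: Moves the arm, as the interface text tells. Its arguments: {"type":"object","properties":{"deltas":{"type":"array","items":{"type":"object","properties":{"xyz":{"type":"array","items":{"type":"number"}},"delta_rot":{"type":"array","items":{"type":"number"}},"claw":{"type":"number"}}}},"squeeze":{"type":"number"}},"required":["deltas"]}

```bash
mkdir -p pics; ls; cat > h.py <<'E'
import numpy as np, cv2
from workcell import robot
from scipy.spatial.transform import Rotation as R
def snap(n,f):
    s=robot.snapshot(n); cv2.imwrite(f'pics/{f}.png',s['frame']); np.savez(f'pics/{f}.npz',**{k:np.array(v) for k,v in s.items()}); return s
def load(f): return dict(np.load(f'pics/{f}.npz'))
def ray(s,uv):
    p=cv2.undistortPoints(np.array([[uv]],float),s['camera_matrix'],np.array(s['distortion'],float))[0,0]
    d=s['pose'][:3,:3]@np.array([p[0],-p[1],-1]); return s['pose'][:3,3],d
def onplane(s,uv,z):
    o,d=ray(s,uv); return o+d*(z-o[2])/d[2]
def tri(s1,uv1,s2,uv2):
    A=[];b=[]
    for s,u in((s1,uv1),(s2,uv2)):
        o,d=ray(s,u); d=d/np.linalg.norm(d); P=np.eye(3)-np.outer(d,d); A.append(P); b.append(P@o)
    return np.linalg.lstsq(np.vstack(A),np.hstack(b),rcond=None)[0]
def proj(s,X):
    c=s['pose'][:3,:3].T@(np.array(X)-s['pose'][:3,3]); c=c*[1,-1,-1]
    return cv2.projectPoints(c.reshape(1,1,3),np.zeros(3),np.zeros(3),s['camera_matrix'],np.array(s['distortion'],float))[0].ravel()
def togo(X,yaw=None):
    "tool-frame shift to world point X"
    st=robot.sense(); r=R.from_rotvec(st['tool_rot']); return r.inv().apply(np.array(X)-st['position'])
E
python3 - <<'E'
from h import *
for n in('scene','top'): s=snap(n,n); print(n,s['pose'].round(3).tolist())
st=robot.sense(); print(st, robot.tips_ahead, R.from_rotvec(st['tool_rot']).as_matrix().round(3))
E
```

```text
pics
scene [[-0.802, 0.361, -0.476, 0.109], [-0.597, -0.466, 0.652, 0.411], [0.014, 0.807, 0.59, 0.592], [0.0, 0.0, 0.0, 1.0]]
top [[0.023, 0.992, -0.125, 0.422], [-1.0, 0.022, -0.011, -0.167], [-0.008, 0.125, 0.992, 1.071], [0.0, 0.0, 0.0, 1.0]]
{'clock': 0.1, 'qpos': array([ 1.17540117,  0.43513723,  0.02498477,  1.57401427, -0.01159245,
        1.1340076 , -0.07508735]), 'dq': array([-0.00206944, -0.00202201, -0.00016157, -0.00450345, -0.00073549,
       -0.00156518,  0.00047334]), 'tau': array([ 3.93894486e-03, -6.69116592e+01,  9.88373458e-01, -3.15141785e+01,
       -6.05437509e-02,  3.73883452e-02,  2.81881449e-05]), 'position': array([ 0.18020799, -0.59799451,  0.2430304 ]), 'tool_rot': array([-3.10663737e+00, -4.57980210e-01,  5.42162284e-04]), 'ft_force': array([ 0.01274042, -0.33150598, -0.5546072 ]), 'ft_torque': array([-0.03081396,  0.00495134, -0.03829744]), 'finger_force': 0.0, 'finger_gap': 0.0916738296661753} 0.017 [[ 0.957  0.289 -0.001]
 [ 0.289 -0.957  0.001]
 [-0.    -0.001 -1.   ]]
```

View pics/top.png

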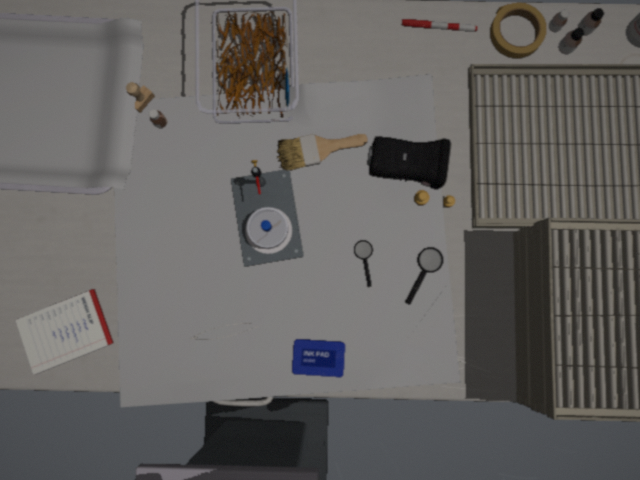

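View pics/scene.png

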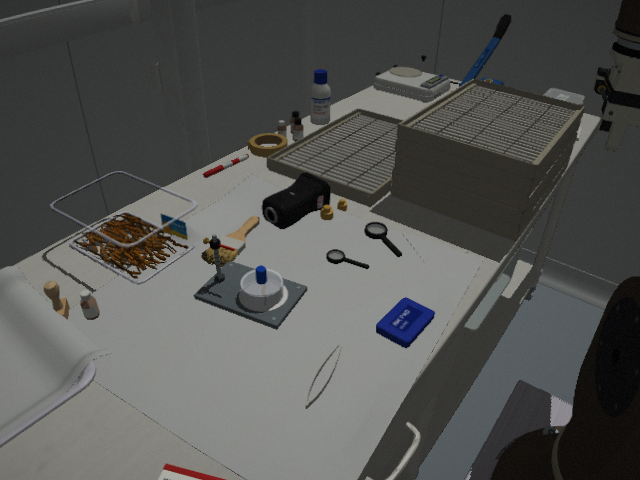

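Top view: the stage is around (267,218), with the cover's blue knob at (266,226) and the red pointer at (259,185). Loupe candidates are the small one at (363,249) and the large one at (430,260), with its handle running to (408,302). Other dark or blue things are the meter at (410,160) and the ink pad at (318,358). By the description I choose the large loupe at (430,260).

```bash
cat > m1.py <<'E'
from h import *
t=load('top'); sc=load('scene'); 
def blob(s,mask,box,mn=15):
    x0,y0,x1,y1=box; m=np.zeros_like(mask); m[y0:y1,x0:x1]=mask[y0:y1,x0:x1]
    c=[k for k in cv2.findContours(m,cv2.RETR_EXTERNAL,cv2.CHAIN_APPROX_NONE)[0]]
    return sorted(c,key=cv2.contourArea)[::-1]
def cen(c): M=cv2.moments(c); return (M['m10']/M['m00'],M['m01']/M['m00'])
def hsv(s): return cv2.cvtColor(s['frame'],cv2.COLOR_BGR2HSV)
def blue(s): h=hsv(s); return cv2.inRange(h,(100,120,60),(130,255,255))
def red(s): h=hsv(s); return cv2.inRange(h,(0,120,60),(8,255,255))|cv2.inRange(h,(172,120,60),(180,255,255))
if __name__=='__main__':
    k1=cen(blob(t,blue(t),(245,205,290,245))[0]); k2=cen(blob(sc,blue(sc),(245,255,280,290))[0])
    print('knob px',k1,k2,'tri',tri(t,k1,sc,k2).round(4),'top plane',onplane(t,k1,.069).round(4))
    r1=blob(t,red(t),(245,165,275,205)); print('red',[(cv2.contourArea(c),cen(c),cv2.minAreaRect(c)) for c in r1[:2] if cv2.contourArea(c)>2])
    r2=blob(sc,red(sc),(195,225,250,290)); print('red2',[(cv2.contourArea(c),cen(c),cv2.minAreaRect(c)) for c in r2[:2] if cv2.contourArea(c)>1])
    h=hsv(t); g=cv2.cvtColor(t['frame'],cv2.COLOR_BGR2GRAY)
    print('grey stage',h[205:250:8,243].tolist(),'table',h[280,270].tolist())
    dk=cv2.inRange(g,0,60); 
    st=cv2.inRange(g,0,115); c=blob(t,st,(222,160,312,275))[0]; R_=cv2.minAreaRect(c); print('stage',R_)
    B=cv2.boxPoints(R_); W=[onplane(t,b,.012)[:2] for b in B]; print(np.round(W,4).tolist(), 'size',[np.linalg.norm(W[i]-W[(i+1)%4]).round(4) for i in range(4)])
    for nm,box in(('small',(345,232,385,295)),('large',(395,238,450,312))):
        for th in (90,):
            c=blob(t,cv2.inRange(g,0,th),box)[0]; P=np.array([onplane(t,p[0],.01)[:2] for p in c])
            R2=cv2.minAreaRect((P*1000).astype(np.float32)); print(nm,cv2.contourArea(c),R2,cv2.boxPoints(R2).round(1).tolist())
    a=cv2.resize(t['frame'][230:320,330:460],None,fx=5,fy=5,interpolation=cv2.INTER_CUBIC)
    b=cv2.resize(t['frame'][150:280,215:320],(630,780)[:2],interpolation=cv2.INTER_CUBIC)
    cv2.imwrite('pics/c1.png',a)
E
python3 m1.py
```

```text
knob px (265.7109375, 225.4453125) (260.5111111111111, 268.8148148148148) tri [ 0.5699 -0.0615  0.0654] top plane [ 0.5684 -0.0626  0.069 ]
red [(32.5, (257.8871794871794, 184.38974358974357), ((257.8353576660156, 185.018310546875), (16.343868255615234, 3.2025146484375), 83.6598129272461))]
red2 [(22.5, (226.87407407407406, 247.1185185185185), ((226.3499755859375, 246.9500274658203), (15.81138801574707, 2.213594436645508), 18.434947967529297))]
grey stage [[99, 23, 76], [95, 21, 73], [113, 22, 46], [110, 23, 34], [96, 21, 61], [103, 23, 79]] table [10, 6, 127]
stage ((270.5, 213.5), (107.0, 81.0), 90.0)
[[0.6964, 0.013], [0.6996, -0.1354], [0.5034, -0.1404], [0.5002, 0.0047]] size [np.float64(0.1484), np.float64(0.1962), np.float64(0.1451), np.float64(0.1964)]
small 388.0 ((513.1292114257812, -233.24810791015625), (82.64774322509766, 32.35778045654297), 0.6959413290023804) [[471.6000061035156, -217.60000610351562], [472.0, -249.89999389648438], [554.5999755859375, -248.89999389648438], [554.2999877929688, -216.60000610351562]]
large 724.5 ((497.160400390625, -332.84576416015625), (44.935333251953125, 111.46747589111328), 50.74881362915039) [[439.79998779296875, -315.0], [526.0999755859375, -385.5], [554.5, -350.70001220703125], [468.20001220703125, -280.20001220703125]]
```

View pics/c1.png

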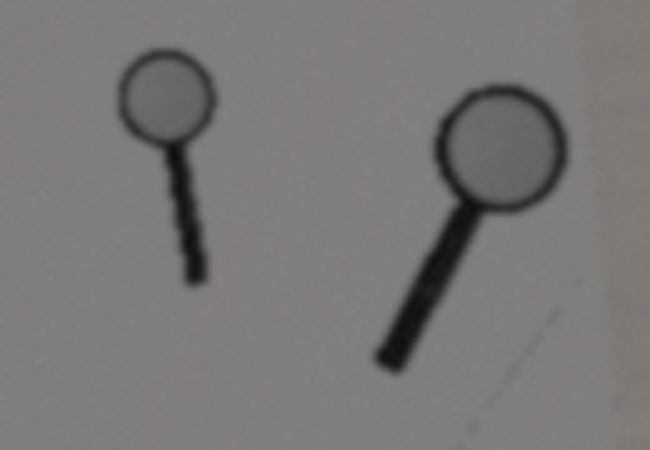

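The larger loupe is clear in the crop: lens centre at (430,259.6), handle end at (408,302).

```bash
cat > m2.py <<'E'
from m1 import *
print('lens',onplane(t,(430.2,259.6),.008).round(4),'hend',onplane(t,(408,302.4),.008).round(4),'small lens',onplane(t,(363.4,249.6),.008).round(4))
print('rack corner',tri(t,(550,222),sc,(397,125)).round(3),tri(t,(550,416),sc,(549,157)).round(3))
def ends(c): 
    b=cv2.boxPoints(cv2.minAreaRect(c)); d=[np.linalg.norm(b[0]-b[1]),np.linalg.norm(b[1]-b[2])]
    return ((b[0]+b[3])/2,(b[1]+b[2])/2) if d[0]>d[1] else ((b[0]+b[1])/2,(b[2]+b[3])/2)
a=sorted(ends(blob(t,red(t),(245,165,275,205))[0]),key=lambda p:p[1]); b=sorted(ends(blob(sc,red(sc),(195,225,250,290))[0]),key=lambda p:p[0])
print(a,b); P0=tri(t,a[0],sc,b[0]);P1=tri(t,a[1],sc,b[1]); print('pointer root,tip',P0.round(4),P1.round(4),'dir',np.degrees(np.arctan2(*(P0-P1)[1::-1])))
print('place px',proj(t,(.57,.08,.0)),'meter',onplane(t,(440,160),.06))
K=np.array([.57,-.0615,.30]);print('togo',togo(K))
E
python3 m2.py
```

```text
lens [ 0.5219 -0.3539  0.008 ] hend [ 0.4445 -0.3145  0.008 ] small lens [ 0.5372 -0.2338  0.008 ]
rack corner [ 0.572 -0.506  0.171] [ 0.271 -0.496  0.196]
[array([256.93292, 176.89636], dtype=float32), array([258.7378 , 193.14026], dtype=float32)] [array([218.84998, 244.45003], dtype=float32), array([233.84998, 249.45003], dtype=float32)]
pointer root,tip [ 0.649  -0.0463  0.0886] [ 0.6202 -0.0511  0.0887] dir 9.491302659283106
place px [191.49699329 228.43948046] meter [ 0.69169828 -0.3618563   0.06      ]
togo [ 0.52801741 -0.40127019 -0.0564762 ]
```

Call:
play_rows([
  {"xyz": [0,0,-0.04],"delta_rot": [0,0,0.127],"claw": 0.09},
  {"xyz": [0.05,-0.04,-0.06],"delta_rot": [0,0,0.127],"claw": 0.09},
  {"xyz": [0.528,-0.401,-0.06],"delta_rot": [0,0,0.127],"claw": 0.06},
  {"xyz": [0.528,-0.401,-0.06],"delta_rot": [0,0,0.127],"claw": 0.06},
  {"xyz": [0.528,-0.401,-0.06],"delta_rot": [0,0,0.127],"claw": 0.06},
  {"xyz": [0.528,-0.401,-0.06],"delta_rot": [0,0,0.127],"claw": 0.06},
  {"xyz": [0.528,-0.401,-0.06],"delta_rot": [0,0,0.127],"claw": 0.06},
  {"xyz": [0.528,-0.401,-0.06],"delta_rot": [0,0,0.127],"claw": 0.06},
  {"xyz": [0.528,-0.401,-0.06],"delta_rot": [0,0,0.127],"claw": 0.06},
  {"xyz": [0.528,-0.401,-0.06],"delta_rot": [0,0,0.127],"claw": 0.06},
  {"xyz": [0.528,-0.401,-0.06],"delta_rot": [0,0,0.127],"claw": 0.06},
  {"xyz": [0.528,-0.401,-0.06],"delta_rot": [0,0,0.127],"claw": 0.06},
], squeeze=15)

```text
clock: 1.1
position: [0.449, -0.2272, 0.3012]
tool_rot: [3.131, 0.26, -0.0]
ft_force: [0.1, -1.6, -0.1]
finger_gap: 0.06
finger_force: 0.0
```

```bash
python3 - <<'E'
from h import *
st=robot.sense(); print(st['clock'],st['position'],st['qpos'].round(2),togo((.57,-.0615,.25)).round(4))
E
```

```text
1.1 [ 0.44898123 -0.227158    0.30116446] [ 0.53  0.2  -0.2   1.76  0.04  1.18 -1.09] [ 0.1467 -0.1435  0.0511]
```

Call:
play_rows([
  {"xyz": [0.147,-0.143,0.05],"delta_rot": [0,0,0],"claw": 0.06},
  {"xyz": [0.147,-0.143,0.05],"delta_rot": [0,0,0],"claw": 0.06},
  {"xyz": [0.147,-0.143,0.05],"delta_rot": [0,0,0],"claw": 0.06},
  {"xyz": [0.147,-0.143,0.05],"delta_rot": [0,0,0],"claw": 0.06},
  {"xyz": [0.147,-0.143,0.05],"delta_rot": [0,0,0],"claw": 0.06},
  {"xyz": [0.147,-0.143,0.05],"delta_rot": [0,0,0],"claw": 0.06},
  {"xyz": [0.147,-0.143,0.05],"delta_rot": [0,0,0],"claw": 0.06},
  {"xyz": [0.147,-0.143,0.05],"delta_rot": [0,0,0],"claw": 0.06},
])

```text
clock: 1.77
position: [0.5694, -0.0641, 0.2507]
tool_rot: [3.13, 0.261, -0.002]
ft_force: [0.1, -0.8, -1.0]
finger_gap: 0.0599
finger_force: 0.0
```

```bash
python3 - <<'E'
from h import *
s=snap('wrist','w1'); st=robot.sense(); print(st['clock'],st['position'],R.from_rotvec(st['tool_rot']).as_matrix().round(3),s['pose'].round(3).tolist())
E
```

```text
1.8167 [ 0.56928416 -0.06519783  0.25109159] [[ 0.987  0.164 -0.001]
 [ 0.164 -0.987 -0.001]
 [-0.001  0.001 -1.   ]] [[0.165, 0.938, 0.305, 0.654], [-0.986, 0.157, 0.051, -0.051], [-0.0, -0.309, 0.951, 0.391], [0.0, 0.0, 0.0, 1.0]]
```

View pics/w1.png

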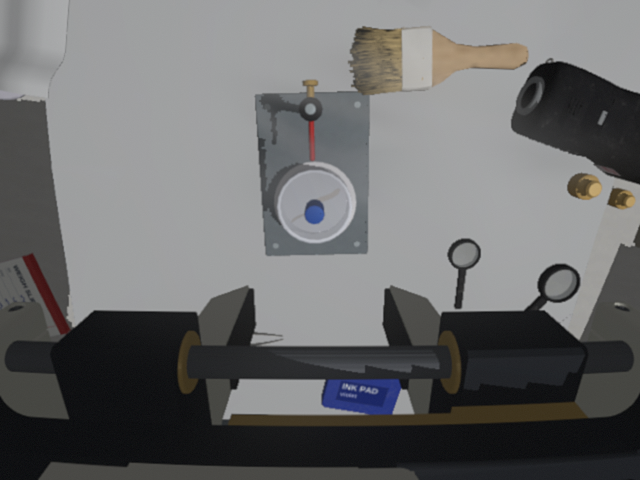

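The wrist view shows the stage square on. The knob is at (314,211), the pointer runs down column 312, and all the plate corners are visible.

```bash
cat > m3.py <<'E'
from m1 import *
import sys
def stage(w):
    k=[c for c in blob(w,blue(w),(285,180,345,240))]; 
    h=hsv(w); 
    m=cv2.inRange(h,(85,12,40),(125,60,135)); m=cv2.morphologyEx(m,cv2.MORPH_CLOSE,np.ones((5,5)))
    c=blob(w,m,(235,85,390,265))[0]; r=cv2.minAreaRect(c); b=cv2.boxPoints(r)
    W=np.array([onplane(w,p,.012)[:2] for p in b]); print('plate px',b.round(1).tolist(),'sides',[np.linalg.norm(W[i]-W[(i+1)%4]).round(4) for i in range(4)])
    C=W.mean(0); e=[W[(i+1)%4]-W[i] for i in range(4)]; L=max(e,key=lambda v:np.linalg.norm(v)*(1 if v[0]>0 else 0)); u=L/np.linalg.norm(L)
    print('plate ctr',C,'dir deg',np.degrees(np.arctan2(u[1],u[0])),'origin',C-.025*u)
    return k
def pointer(w,box):
    r=blob(w,red(w),box)[0]; p=r[:,0,:].astype(float); print('red px',p[:,1].min(),p[:,1].max(),cv2.minAreaRect(r))
    q=p[p[:,1]>=p[:,1].max()-1]; return np.array([q[:,0].mean(),p[:,1].max()+.5])
if __name__=='__main__':
    w=load('w1'); k=stage(w); kc=cen(k[0]); print('knob',kc,onplane(w,kc,.062),tri(w,kc,t,cen(blob(t,blue(t),(245,205,290,245))[0])))
    tip=pointer(w,(295,110,330,175)); print('tip',tip,'with scene',tri(w,tip,sc,(234.3,249.6)),'with top',tri(w,tip,t,(258.7,193.5)))
    for z in(.06,.08,.0885,.092): print(z,onplane(w,tip,z))
E
python3 m3.py
```

```text
plate px [[255.60000610351562, 93.9000015258789], [367.8999938964844, 91.30000305175781], [371.70001220703125, 253.0], [259.3999938964844, 255.60000610351562]] sides [np.float64(0.1063), np.float64(0.1626), np.float64(0.12), np.float64(0.1631)]
plate ctr [ 0.59538402 -0.05496808] dir deg 8.209301097526119 origin [ 0.57064019 -0.05853782]
knob (314.1591072714183, 214.04319654427647) [ 0.57129187 -0.06005752  0.062     ] [ 0.57007178 -0.06077264  0.05635291]
red px 121.0 145.0 ((311.0, 133.0), (24.0, 4.0), 90.0)
tip [312.33333333 145.5       ] with scene [ 0.62835574 -0.05284321  0.08264245] with top [ 0.62862098 -0.04739953  0.04703507]
0.06 [ 0.63009554 -0.04880368  0.06      ]
0.08 [ 0.63151624 -0.04891481  0.08      ]
0.0885 [ 0.63212004 -0.04896204  0.0885    ]
0.092 [ 0.63236866 -0.04898149  0.092     ]
```

Call:
play_rows([
  {"xyz": [0.0025,-0.005,0.04],"delta_rot": [0,0,0],"claw": 0.06},
  {"xyz": [0.0025,-0.005,0.08],"delta_rot": [0,0,0],"claw": 0.06},
  {"xyz": [0.0025,-0.005,0.11],"delta_rot": [0,0,0],"claw": 0.06},
  {"xyz": [0.0025,-0.005,0.13],"delta_rot": [0,0,0],"claw": 0.06},
  {"xyz": [0.0025,-0.005,0.13],"delta_rot": [0,0,0],"claw": 0.06},
  {"xyz": [0.0025,-0.005,0.13],"delta_rot": [0,0,0],"claw": 0.06},
])

```text
clock: 2.32
position: [0.5707, -0.0601, 0.1213]
tool_rot: [3.131, 0.256, -0.003]
ft_force: [0.8, -0.2, 2.0]
finger_gap: 0.0604
finger_force: 0.0
```

```bash
python3 - <<'E'
from m1 import *
w=snap('wrist','w2'); st=robot.sense(); print(st['clock'],st['position'],st['dq'].round(3))
k=blob(w,blue(w),(200,60,440,400))[0]; print(cen(k),cv2.boundingRect(k),proj(w,(.571,-.06,.069)), onplane(w,cen(k),.06)); print(togo((.571,-.060,.064)).round(4))
E
```

```text
2.3667 [ 0.57182783 -0.05972747  0.12252617] [-0.006 -0.019 -0.007 -0.023 -0.    -0.002 -0.003]
(317.8906308324001, 267.8840985442329) (304, 248, 29, 40) [317.76530623 278.15702332] [ 0.57342494 -0.05964827  0.06      ]
[-0.0009  0.0001  0.0585]
```

Call:
play_rows([
  {"xyz": [0,0,0.025],"delta_rot": [0,0,0],"claw": 0.06},
  {"xyz": [0,0,0.045],"delta_rot": [0,0,0],"claw": 0.06},
  {"xyz": [0,0,0.058],"delta_rot": [0,0,0],"claw": 0.06},
  {"xyz": [0,0,0.058],"delta_rot": [0,0,0],"claw": 0.03},
  {"xyz": [0,0,0.058],"delta_rot": [0,0,0],"claw": 0.022},
  {"xyz": [0,0,0.058],"delta_rot": [0,0,0],"claw": 0.012},
  {"xyz": [0,0,0.058],"delta_rot": [0,0,0],"claw": 0.01},
  {"xyz": [0,0,0.058],"delta_rot": [0,0,0],"claw": 0.01},
  {"xyz": [0,0,0.058],"delta_rot": [0,0,0],"claw": 0.01},
  {"xyz": [0,0,0.058],"delta_rot": [0,0,0],"claw": 0.01},
], squeeze=12)

```text
clock: 3.2
position: [0.5718, -0.0585, 0.0637]
tool_rot: [3.131, 0.26, 0.001]
ft_force: [0.3, -1.5, 0.3]
finger_gap: 0.018
finger_force: 0.4
```

Call:
play_rows([
  {"xyz": [0,0,0],"delta_rot": [0,0,0],"claw": 0.005},
  {"xyz": [0,0,0],"delta_rot": [0,0,0],"claw": 0.005},
  {"xyz": [0,0,-0.01],"delta_rot": [0,0,0],"claw": 0.005},
  {"xyz": [0,0,-0.03],"delta_rot": [0,0,0],"claw": 0.005},
  {"xyz": [0,0,-0.055],"delta_rot": [0,0,0],"claw": 0.005},
  {"xyz": [0,0,-0.08],"delta_rot": [0,0,0],"claw": 0.005},
  {"xyz": [0,0,-0.08],"delta_rot": [0,0,0],"claw": 0.005},
])

```text
clock: 3.78
position: [0.574, -0.0582, 0.1483]
tool_rot: [3.13, 0.26, 0.011]
ft_force: [0.7, -0.5, -0.5]
finger_gap: 0.0174
finger_force: 12.0
```

```bash
python3 - <<'E'
from m1 import *
w=snap('wrist','w3');st=robot.sense(); print(st['clock'],st['position'],st['finger_gap'],st['finger_force'],st['ft_force'],togo((.57,.08,.143)))
E
```

```text
3.8333 [ 0.57315162 -0.05825478  0.14612521] 0.017547488796740496 11.999743118940387 [-0.26750775  0.56094039 -1.33143032] [ 0.0196915  -0.13688234  0.00309089]
```

View pics/w3.png

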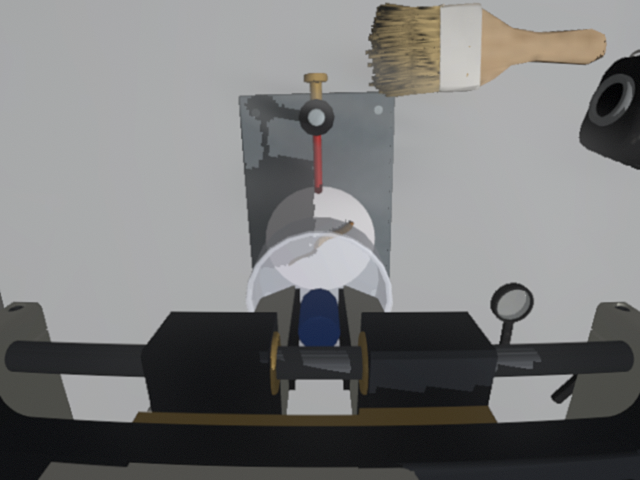

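The cover hangs in the gripper at (318,300), clear of the stage. The red pointer runs from (318,138) to its tip at (319,191).

Call:
play_rows([
  {"xyz": [0.005,-0.03,0],"delta_rot": [0,0,0],"claw": 0.005},
  {"xyz": [0.01,-0.065,0],"delta_rot": [0,0,0],"claw": 0.005},
  {"xyz": [0.015,-0.1,0],"delta_rot": [0,0,0],"claw": 0.005},
  {"xyz": [0.02,-0.125,0],"delta_rot": [0,0,0],"claw": 0.005},
  {"xyz": [0.02,-0.14,0],"delta_rot": [0,0,0],"claw": 0.005},
  {"xyz": [0.02,-0.14,0.03],"delta_rot": [0,0,0],"claw": 0.005},
  {"xyz": [0.02,-0.14,0.06],"delta_rot": [0,0,0],"claw": 0.005},
  {"xyz": [0.02,-0.14,0.075],"delta_rot": [0,0,0],"claw": 0.005},
  {"xyz": [0.02,-0.14,0.08],"delta_rot": [0,0,0],"claw": 0.005},
  {"xyz": [0.02,-0.14,0.08],"delta_rot": [0,0,0],"claw": 0.005},
  {"xyz": [0.02,-0.14,0.08],"delta_rot": [0,0,0],"claw": 0.005},
])

```text
clock: 4.75
position: [0.5682, 0.083, 0.0634]
tool_rot: [-3.131, -0.26, 0.0]
ft_force: [0.3, 0.4, -0.9]
finger_gap: 0.0176
finger_force: 12.0
```

```bash
python3 - <<'E'
from m1 import *
st=robot.sense(); print(st['clock'],st['position'],R.from_rotvec(st['tool_rot']).as_matrix().round(4).tolist(),st['ft_force'],st['finger_force'])
snap('scene','s2')
E
```

```text
4.75 [0.56819735 0.08301904 0.06341176] [[0.9863, 0.165, -0.0003], [0.165, -0.9863, 0.0], [-0.0003, -0.0001, -1.0]] [ 0.34599695  0.43298328 -0.85301255] 11.999801186320838
```

Call:
play_rows([
  {"xyz": [0,0,0.004],"delta_rot": [0,0,0],"claw": 0.005},
  {"xyz": [0,0,0.007],"delta_rot": [0,0,0],"claw": 0.005},
  {"xyz": [0,0,0.009],"delta_rot": [0,0,0],"claw": 0.005},
  {"xyz": [0,0,0.0105],"delta_rot": [0,0,0],"claw": 0.005},
  {"xyz": [0,0,0.0115],"delta_rot": [0,0,0],"claw": 0.005},
  {"xyz": [0,0,0.0115],"delta_rot": [0,0,0],"claw": 0.005},
  {"xyz": [0,0,0.0115],"delta_rot": [0,0,0],"claw": 0.005},
  {"xyz": [0,0,0.0115],"delta_rot": [0,0,0],"claw": 0.005},
])

```text
clock: 5.47
position: [0.5682, 0.083, 0.0518]
tool_rot: [3.131, 0.26, 0.0]
ft_force: [-0.2, -0.9, 0.8]
finger_gap: 0.0174
finger_force: 12.0
```

Call:
play_rows([
  {"xyz": [0,0,0.0004],"delta_rot": [0,0,0],"claw": 0.005},
  {"xyz": [0,0,0.0008],"delta_rot": [0,0,0],"claw": 0.005},
  {"xyz": [0,0,0.0008],"delta_rot": [0,0,0],"claw": 0.005},
  {"xyz": [0,0,0.0008],"delta_rot": [0,0,0],"claw": 0.005},
])

```text
clock: 5.8
position: [0.5682, 0.083, 0.0516]
tool_rot: [3.131, 0.26, 0.001]
ft_force: [-2.6, -2.5, 9.7]
finger_gap: 0.018
finger_force: 12.0
```

Contact. I back off slightly, release, and rise.

Call:
play_rows([
  {"xyz": [0,0,-0.0006],"delta_rot": [0,0,0],"claw": 0.005},
  {"xyz": [0,0,-0.0006],"delta_rot": [0,0,0],"claw": 0.022},
  {"xyz": [0,0,-0.0006],"delta_rot": [0,0,0],"claw": 0.03},
  {"xyz": [0,0,-0.0006],"delta_rot": [0,0,0],"claw": 0.045},
  {"xyz": [0,0,-0.0006],"delta_rot": [0,0,0],"claw": 0.05},
  {"xyz": [0,0,-0.02],"delta_rot": [0,0,0],"claw": 0.05},
  {"xyz": [0,0,-0.05],"delta_rot": [0,0,0],"claw": 0.05},
  {"xyz": [0,0,-0.09],"delta_rot": [0,0,0],"claw": 0.05},
  {"xyz": [0,0,-0.13],"delta_rot": [0,0,0],"claw": 0.05},
  {"xyz": [0,0,-0.17],"delta_rot": [0,0,0],"claw": 0.05},
  {"xyz": [0,0,-0.2],"delta_rot": [0,0,0],"claw": 0.05},
  {"xyz": [0,0,-0.2],"delta_rot": [0,0,0],"claw": 0.05},
])

```text
clock: 6.8
position: [0.5711, 0.084, 0.2579]
tool_rot: [-3.13, -0.26, -0.017]
ft_force: [1.3, 1.2, -0.3]
finger_gap: 0.0498
finger_force: 0.0
```

```bash
python3 - <<'E'
from m1 import *
s=snap('scene','s3');w=snap('wrist','w4');st=robot.sense(); print(st['clock'],st['position'],togo((.56,-.10,.25)))
cv2.imwrite('pics/c2.png',np.hstack([cv2.resize(s['frame'][190:350,140:340],(400,320)),cv2.resize(w['frame'],(400,320))]))
E
```

```text
6.9 [0.56876126 0.08309633 0.25215283] [-0.03883213  0.17914651  0.00206258]
```

View pics/c2.png

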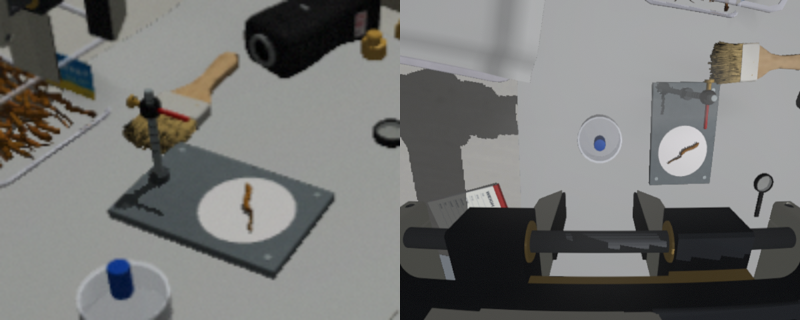

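The cover stands upright on the table at lower left in the crop, and the specimen disc is exposed. Next I measure the disc and the pointer.

```bash
cat > m4.py <<'E'
from m1 import *
def redl(s): 
    h=hsv(s); return cv2.inRange(h,(0,110,35),(8,255,255))|cv2.inRange(h,(170,110,35),(180,255,255))
def ends(s,box):
    c=blob(s,redl(s),box)[0]; b=cv2.boxPoints(cv2.minAreaRect(c)); d=np.linalg.norm(b[0]-b[1])>np.linalg.norm(b[1]-b[2])
    e=[(b[0]+b[3])/2,(b[1]+b[2])/2] if d else [(b[0]+b[1])/2,(b[2]+b[3])/2]
    return cv2.contourArea(c),e
def disc(s,box,lo=150):
    x0,y0,x1,y1=box; h=hsv(s); m=cv2.inRange(h,(0,0,lo),(180,40,255)); m=cv2.morphologyEx(m,cv2.MORPH_CLOSE,np.ones((9,9)))
    c=cv2.convexHull(blob(s,m,box)[0]); P=np.array([onplane(s,p[0],.0125)[:2] for p in c]); 
    e=cv2.fitEllipse(np.array([onplane(s,p[0],.0125)[:2]*1000 for p in c],np.float32)); return e
if __name__=='__main__':
    V={'w3':(290,125,345,205),'w4':(540,120,590,210),'s3':(205,225,250,265),'top':(245,165,275,205)}
    S={n:load(n) for n in V}; E={}
    for n in V:
        a,e=ends(S[n],V[n]); e=sorted(e,key=(lambda p:p[0]) if n=='s3' else (lambda p:p[1])); E[n]=e; print(n,a,np.round(e,1).tolist())
    for a,b in(('w4','s3'),('w3','s3'),('w3','w4'),('top','s3')): print(a,b,'root',tri(S[a],E[a][0],S[b],E[b][0]).round(4),'tip',tri(S[a],E[a][1],S[b],E[b][1]).round(4))
    for n,b in (('s3',(225,270,305,315)),('w4',(500,170,590,285))):
      for lo in (130,150): print(n,lo,disc(S[n],b,lo))
E
python3 m4.py
```

```text
w3 231.5 [[316.8999938964844, 135.0], [318.29998779296875, 186.0]]Traceback (most recent call last):
  File "m4.py", line 16, in <module>
    a,e=ends(S[n],V[n]); e=sorted(e,key=(lambda p:p[0]) if n=='s3' else (lambda p:p[1])); E[n]=e; print(n,a,np.round(e,1).tolist())
        ~~~~^^^^^^^^^^^
  File "m4.py", line 5, in ends
    c=blob(s,redl(s),box)[0]; b=cv2.boxPoints(cv2.minAreaRect(c)); d=np.linalg.norm(b[0]-b[1])>np.linalg.norm(b[1]-b[2])
      ~~~~~~~~~~~~~~~~~~~^^^
IndexError: list index out of range
```

```bash
sed -i "s/(540,120,590,210)/(470,140,515,205)/; s/(500,170,590,285)/(400,170,505,278)/" m4.py; python3 m4.py
```

```text
w3 231.5 [[316.8999938964844, 135.0], [318.29998779296875, 186.0]]
w4 28.5 [[489.79998779296875, 175.89999389648438], [488.29998779296875, 192.10000610351562]]
s3 24.5 [[218.89999389648438, 244.5], [233.89999389648438, 249.5]]
top 37.5 [[256.70001220703125, 175.8000030517578], [258.8999938964844, 193.10000610351562]]
w4 s3 root [ 0.6368 -0.0387  0.1013] tip [ 0.6213 -0.0521  0.0873]
w3 s3 root [ 0.6499 -0.0453  0.089 ] tip [ 0.6228 -0.0515  0.0867]
w3 w4 root [ 0.6429 -0.0446  0.0971] tip [ 0.623  -0.0502  0.0898]
top s3 root [ 0.6503 -0.0464  0.0882] tip [ 0.6203 -0.0513  0.0885]
s3 130 ((569.1273193359375, -85.44609069824219), (93.35942077636719, 155.81114196777344), 4.766753196716309)
s3 150 ((568.9591674804688, -87.54141235351562), (92.85549926757812, 143.3778076171875), 1.9735851287841797)
w4 130 ((570.8948364257812, -59.73087692260742), (84.96163940429688, 85.29822540283203), 141.4688262939453)
w4 150 ((570.8256225585938, -59.73490524291992), (83.90147399902344, 84.16493225097656), 18.825971603393555)
```

Call:
play_rows([
  {"xyz": [-0.153,0.397,0],"delta_rot": [0,0,0.637],"claw": 0.06},
  {"xyz": [-0.153,0.397,0],"delta_rot": [0,0,0.637],"claw": 0.06},
  {"xyz": [-0.153,0.397,0],"delta_rot": [0,0,0.637],"claw": 0.06},
  {"xyz": [-0.153,0.397,0],"delta_rot": [0,0,0.637],"claw": 0.06},
  {"xyz": [-0.153,0.397,0],"delta_rot": [0,0,0.637],"claw": 0.06},
  {"xyz": [-0.153,0.397,0],"delta_rot": [0,0,0.637],"claw": 0.06},
  {"xyz": [-0.153,0.397,0],"delta_rot": [0,0,0.637],"claw": 0.06},
  {"xyz": [-0.153,0.397,0.02],"delta_rot": [0,0,0.637],"claw": 0.06},
  {"xyz": [-0.153,0.397,0.04],"delta_rot": [0,0,0.637],"claw": 0.06},
  {"xyz": [-0.153,0.397,0.06],"delta_rot": [0,0,0.637],"claw": 0.06},
  {"xyz": [-0.153,0.397,0.07],"delta_rot": [0,0,0.637],"claw": 0.06},
  {"xyz": [-0.153,0.397,0.07],"delta_rot": [0,0,0.637],"claw": 0.06},
])

```text
clock: 7.9
position: [0.4768, -0.338, 0.1744]
tool_rot: [3.052, -0.745, -0.016]
ft_force: [-1.3, 0.8, -0.9]
finger_gap: 0.06
finger_force: 0.0
```

Call:
play_rows([
  {"xyz": [0,0,0],"delta_rot": [0,0,0],"claw": 0.06},
  {"xyz": [0,0,0],"delta_rot": [0,0,0],"claw": 0.06},
])

```text
clock: 8.07
position: [0.4827, -0.3326, 0.18]
tool_rot: [-3.054, 0.732, 0.003]
ft_force: [0.7, -0.0, 0.1]
finger_gap: 0.0599
finger_force: 0.0
```

```bash
python3 - <<'E'
from m1 import *
w=snap('wrist','w5'); st=robot.sense(); print(st['clock'],st['position'],st['dq'].round(2),R.from_rotvec(st['tool_rot']).as_matrix().round(4).tolist()); print(proj(w,(.5219,-.3539,.01)),proj(w,(.4827,-.3339,.01)),togo((.4827,-.3339,.18)))
snap('top','t2')
E
```

```text
8.1167 [ 0.48342786 -0.33236203  0.18086492] [-0.01 -0.02 -0.   -0.01  0.    0.    0.  ] [[0.8918, -0.4524, 0.0001], [-0.4524, -0.8918, 0.0009], [-0.0003, -0.0008, -1.0]]
[320.90290452 169.46772692] [320.75632657 221.54613657] [4.68688739e-05 1.70155356e-03 8.63551936e-04]
```

View pics/w5.png

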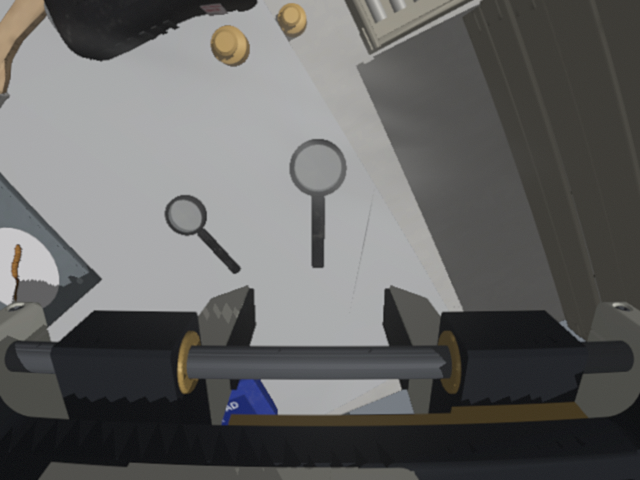

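```bash
cat > m5.py <<'E'
from m1 import *
def loupe(w,box,z=.008,th=75):
    g=cv2.cvtColor(w['frame'],cv2.COLOR_BGR2GRAY); c=blob(w,cv2.inRange(g,0,th),box)[0]
    P=np.array([onplane(w,p[0],z)[:2]*1000 for p in c],np.float32)
    hp=P; d=None
    (cx,cy),(a,b),_=cv2.minAreaRect(P)
    # rim: fit circle to points; start from farthest end
    L=np.array([521.9,-353.9]) 
    for r in (32,27,26,26): 
        q=P[np.linalg.norm(P-L,axis=1)<r]; A=np.c_[2*q,np.ones(len(q))]; s=np.linalg.lstsq(A,(q**2).sum(1),rcond=None)[0]; L=s[:2]
    q=P[np.linalg.norm(P-L,axis=1)>30]; vx,vy,x0,y0=cv2.fitLine(q,cv2.DIST_L2,0,.01,.01).ravel(); far=q[np.argmax(np.linalg.norm(q-L,axis=1))]
    v=np.array([vx,vy]); v*=np.sign(v@(far-L)); off=np.cross(v,L-[x0,y0])
    return L,np.sqrt(s[2]+L@L),v,off,np.linalg.norm(far-L),(a,b)
if __name__=='__main__':
    L,r,v,off,fl,ab=loupe(load('w5'),(280,130,355,275)); print('lens',L,'r',r,'dir',v,np.degrees(np.arctan2(v[1],v[0])),'off',off,'len',fl,ab)
    H=L+44*v; print('handle',H,'togo .09',togo((H[0]/1e3,H[1]/1e3,.019)).round(4)); m=R.from_rotvec(robot.sense()['tool_rot']).as_matrix()
    print('tool x ang',np.degrees(np.arctan2(m[1,0],m[0,0])))
E
python3 m5.py
```

```text
lens [ 482.56186171 -330.42230971] r 14.242190880981525 dir [-0.55120236 -0.83437157] -123.44954 off 36.04683440185595 len 39.97674273894433 (9.546414375305176, 60.52116775512695)
handle [ 458.30895872 -367.13465865] togo .09 [-0.0071  0.0426  0.1624]
tool x ang -26.872995954622244m5.py:12: DeprecationWarning: Arrays of 2-dimensional vectors are deprecated. Use arrays of 3-dimensional vectors instead. (deprecated in NumPy 2.0)
  v=np.array([vx,vy]); v*=np.sign(v@(far-L)); off=np.cross(v,L-[x0,y0])
```

```bash
sed -i "s/cv2.inRange(g,0,th),box/cv2.morphologyEx(cv2.inRange(g,0,th),cv2.MORPH_CLOSE,np.ones((5,5))),box/; s/th=75/th=105/" m5.py; python3 m5.py 2>/dev/null
```

```text
lens [ 523.97623729 -351.79552733] r 22.766384971785936 dir [-0.88555455  0.46453542] 152.31984 off -0.9360532200835152 len 87.41674483265486 (45.482322692871094, 109.67284393310547)
handle [ 485.01183604 -331.3559693 ] togo .09 [ 0.0006 -0.0014  0.1624]
tool x ang -26.872995954622244
```

Call:
play_rows([
  {"xyz": [0,-0.001,0.04],"delta_rot": [0,0,0.014],"claw": 0.05},
  {"xyz": [0,-0.001,0.08],"delta_rot": [0,0,0.014],"claw": 0.04},
  {"xyz": [0,-0.001,0.1],"delta_rot": [0,0,0.014],"claw": 0.035},
  {"xyz": [0,-0.001,0.11],"delta_rot": [0,0,0.014],"claw": 0.035},
  {"xyz": [0,-0.001,0.11],"delta_rot": [0,0,0.014],"claw": 0.035},
  {"xyz": [0,-0.001,0.11],"delta_rot": [0,0,0.014],"claw": 0.035},
])

```text
clock: 8.67
position: [0.4842, -0.3327, 0.072]
tool_rot: [3.05, -0.753, 0.002]
ft_force: [0.3, 0.3, 0.8]
finger_gap: 0.0352
finger_force: 0.0
```

```bash
python3 - <<'E' 2>/dev/null
from m5 import *
w=snap('wrist','w6'); st=robot.sense(); print(st['clock'],st['position'])
p=proj(w,(.523,-.353,.01)); q=proj(w,(.4415,-.311,.01)); print(p,q)
L,r,v,off,fl,ab=loupe(w,(int(p[0]-75),int(p[1]-75),int(p[0]+75),min(479,int(q[1]+15)))); print('lens',L,r,v,off,fl,ab)
H=L+44*v; print('handle',H,togo((H[0]/1e3,H[1]/1e3,.019)).round(4)); m=R.from_rotvec(st['tool_rot']).as_matrix()
print('ang',np.degrees(np.arctan2(v[1],v[0]))-180,'tool x ang',np.degrees(np.arctan2(m[1,0],m[0,0])))
E
```

```text
8.7167 [ 0.48454622 -0.33315463  0.07267601]
[319.20544208 197.6088054 ] [320.39521039 343.42062135]
lens [ 523.6297233  -351.78265919] 23.146265622109745 [-0.8897894   0.45637134] -0.16916542403858514 87.0278399835419 (46.06666946411133, 109.28599548339844)
handle [ 484.47898936 -331.70231976] [-0.0009 -0.0013  0.0537]
ang -27.153214 tool x ang -27.762961330211155
```

Call:
play_rows([
  {"xyz": [-0.001,-0.001,0.03],"delta_rot": [0,0,-0.01],"claw": 0.035},
  {"xyz": [-0.001,-0.001,0.046],"delta_rot": [0,0,-0.01],"claw": 0.035},
  {"xyz": [-0.001,-0.001,0.053],"delta_rot": [0,0,-0.01],"claw": 0.035},
  {"xyz": [-0.001,-0.001,0.053],"delta_rot": [0,0,-0.01],"claw": 0.025},
  {"xyz": [-0.001,-0.001,0.053],"delta_rot": [0,0,-0.01],"claw": 0.018},
  {"xyz": [-0.001,-0.001,0.053],"delta_rot": [0,0,-0.01],"claw": 0.014},
  {"xyz": [-0.001,-0.001,0.053],"delta_rot": [0,0,-0.01],"claw": 0.005},
  {"xyz": [-0.001,-0.001,0.053],"delta_rot": [0,0,-0.01],"claw": 0.005},
  {"xyz": [-0.001,-0.001,0.053],"delta_rot": [0,0,-0.01],"claw": 0.005},
  {"xyz": [-0.001,-0.001,0.053],"delta_rot": [0,0,-0.01],"claw": 0.005},
], squeeze=25)

```text
clock: 9.55
position: [0.4835, -0.3321, 0.0191]
tool_rot: [3.053, -0.74, 0.003]
ft_force: [-0.3, -0.2, 7.3]
finger_gap: 0.0117
finger_force: 25.0
```

```bash
python3 - <<'E'
from h import *
st=robot.sense(); print(st['position'],st['finger_gap'],st['finger_force'],st['ft_force'],st['tool_rot']); snap('wrist','w7')
E
```

```text
[ 0.48348318 -0.33205697  0.01910945] 0.011672447705222409 24.999704360961914 [-0.28655561 -0.22647047  7.29325356] [ 3.05268174e+00 -7.39566061e-01  2.98464730e-03]
```

Call:
play_rows([
  {"xyz": [0,0,-0.01],"delta_rot": [0,0,0],"claw": 0.005},
  {"xyz": [0,0,-0.03],"delta_rot": [0,0,0],"claw": 0.005},
  {"xyz": [0,0,-0.06],"delta_rot": [0,0,0],"claw": 0.005},
  {"xyz": [0,0,-0.1],"delta_rot": [0,0,0],"claw": 0.005},
  {"xyz": [0,0,-0.13],"delta_rot": [0,0,0],"claw": 0.005},
  {"xyz": [0,0,-0.15],"delta_rot": [0,0,0],"claw": 0.005},
  {"xyz": [0,0,-0.15],"delta_rot": [0,0,0],"claw": 0.005},
  {"xyz": [0,0,-0.15],"delta_rot": [0,0,0],"claw": 0.005},
])

```text
clock: 10.27
position: [0.4833, -0.3319, 0.1698]
tool_rot: [3.052, -0.739, 0.005]
ft_force: [-0.2, 0.4, -1.1]
finger_gap: 0.0114
finger_force: 25.0
```

```bash
python3 - <<'E'
from h import *
w=snap('wrist','w8'); st=robot.sense(); print(st['clock'],st['position'],st['finger_gap'],st['finger_force'],st['ft_force'])
m=R.from_rotvec(st['tool_rot']).as_matrix(); a=np.arctan2(m[1,0],m[0,0]); print(np.degrees(a))
# target: tool x along 9 deg; lens at origin, offset .0445 along tool x, lens z .088 (TCP .1011); approach at TCP .16
th=np.radians(9); T=np.array([.5708,-.0597,.16])-.0445*np.array([np.cos(th),np.sin(th),0]); print(T,togo(T),'rot z',-(th-a))
o=load('w7')['frame']; cv2.imwrite('pics/c3.png',np.hstack([cv2.resize(o,(400,300)),cv2.resize(w['frame'],(400,300))]))
E
```

```text
10.3167 [ 0.48249495 -0.33144698  0.16825108] 0.011482123346956342 24.995312690734863 [-0.33666261 -1.26356795 -0.64252873]
-27.229640354665
[ 0.52684787 -0.06666133  0.16      ] [-0.08171995 -0.25573657  0.00820717] rot z -0.6323265110023104
```

View pics/c3.png

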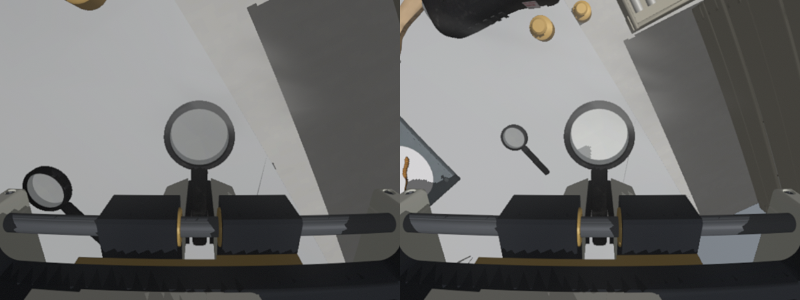

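The loupe hangs at the same image spot as before the lift, (600,136) against (200,136), so it has not slipped.

Call:
play_rows([
  {"xyz": [-0.01,-0.03,0],"delta_rot": [0,0,-0.07],"claw": 0.005},
  {"xyz": [-0.02,-0.06,0],"delta_rot": [0,0,-0.14],"claw": 0.005},
  {"xyz": [-0.03,-0.09,0],"delta_rot": [0,0,-0.21],"claw": 0.005},
  {"xyz": [-0.04,-0.12,0],"delta_rot": [0,0,-0.28],"claw": 0.005},
  {"xyz": [-0.048,-0.15,0],"delta_rot": [0,0,-0.35],"claw": 0.005},
  {"xyz": [-0.058,-0.18,0],"delta_rot": [0,0,-0.42],"claw": 0.005},
  {"xyz": [-0.067,-0.21,0],"delta_rot": [0,0,-0.49],"claw": 0.005},
  {"xyz": [-0.076,-0.235,0],"delta_rot": [0,0,-0.56],"claw": 0.005},
  {"xyz": [-0.08,-0.25,0.005],"delta_rot": [0,0,-0.61],"claw": 0.005},
  {"xyz": [-0.082,-0.256,0.008],"delta_rot": [0,0,-0.632],"claw": 0.005},
  {"xyz": [-0.082,-0.256,0.008],"delta_rot": [0,0,-0.632],"claw": 0.005},
  {"xyz": [-0.082,-0.256,0.008],"delta_rot": [0,0,-0.632],"claw": 0.005},
])

```text
clock: 11.32
position: [0.5262, -0.068, 0.1589]
tool_rot: [3.132, 0.242, -0.003]
ft_force: [0.2, -0.5, 0.2]
finger_gap: 0.0112
finger_force: 25.0
```

Call:
play_rows([
  {"xyz": [0,0,0.02],"delta_rot": [0,0,0],"claw": 0.005},
  {"xyz": [0,0,0.04],"delta_rot": [0,0,0],"claw": 0.005},
  {"xyz": [0,0,0.05],"delta_rot": [0,0,0],"claw": 0.005},
  {"xyz": [0,0,0.05],"delta_rot": [0,0,0],"claw": 0.005},
  {"xyz": [0,0,0.05],"delta_rot": [0,0,0],"claw": 0.005},
  {"xyz": [0,0,0.05],"delta_rot": [0,0,0],"claw": 0.005},
])

```text
clock: 11.82
position: [0.5275, -0.0672, 0.1107]
tool_rot: [3.132, 0.244, 0.001]
ft_force: [-0.4, -0.2, -0.6]
finger_gap: 0.0113
finger_force: 25.0
```

```bash
python3 - <<'E'
from h import *
w=snap('wrist','w9'); s=snap('scene','s9'); st=robot.sense(); print(st['clock'],st['position'],st['finger_gap'],st['ft_force'])
m=R.from_rotvec(st['tool_rot']).as_matrix(); a=np.arctan2(m[1,0],m[0,0]); print(np.degrees(a),m.round(4).tolist()); print(w['pose'].round(3).tolist())
cv2.imwrite('pics/c4.png',np.hstack([cv2.resize(s['frame'][200:320,160:320],(400,300),interpolation=cv2.INTER_CUBIC),cv2.resize(w['frame'],(400,300))]))
E
```

```text
11.9167 [ 0.52767565 -0.06679199  0.11091903] 0.01178726909353558 [ 0.71081851 -0.36106363  0.2213496 ]
8.942383748882483 [[0.9878, 0.1554, 0.0017], [0.1554, -0.9878, -0.0003], [0.0016, 0.0005, -1.0]]
[[0.155, 0.94, 0.303, 0.611], [-0.988, 0.147, 0.047, -0.055], [-0.0, -0.307, 0.952, 0.251], [0.0, 0.0, 0.0, 1.0]]
```

View pics/c4.png

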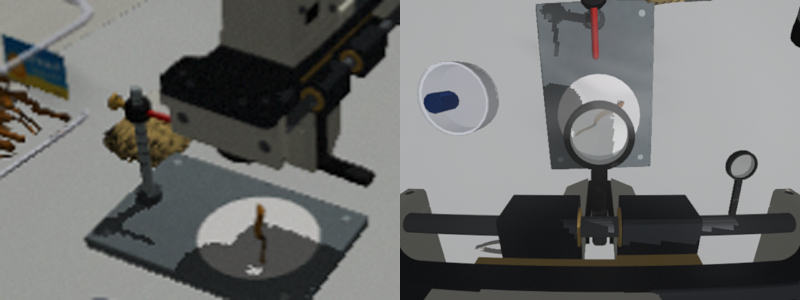

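In the wrist half the lens rim is at about (600,134), below the red pointer, whose tip is at (596,58). In the scene half the gripper hides the lens, so I rely on the wrist camera.

```bash
cat > m6.py <<'E'
from m4 import *
def rim(w,ztop,c0=(320,218),r0=56):
    g=cv2.GaussianBlur(cv2.cvtColor(w['frame'],cv2.COLOR_BGR2GRAY),(3,3),0).astype(float); pts=[]
    for a in np.radians(np.arange(-200,21,4)):   # image-up half, away from the fingers
        rr=np.arange(44,68,.5); v=cv2.remap(g.astype(np.float32),(c0[0]+rr*np.cos(a)).astype(np.float32)[None],(c0[1]+rr*np.sin(a)).astype(np.float32)[None],1).ravel()
        d=np.diff(v); i=np.argmax(d[8:])+8; pts.append((c0[0]+rr[i]*np.cos(a),c0[1]+rr[i]*np.sin(a)))
    P=np.array([onplane(w,p,ztop)[:2] for p in pts])
    for _ in range(3):
        A=np.c_[2*P,np.ones(len(P))]; s=np.linalg.lstsq(A,(P**2).sum(1),rcond=None)[0]; C=s[:2]; r=np.sqrt(s[2]+C@C); e=abs(np.linalg.norm(P-C,axis=1)-r); P=P[e<max(.001,np.median(e)*2)]
    return C,r,len(P),np.median(pts,0)
if __name__=='__main__':
    w7=load('w7'); w9=load('w9')
    for n,w,T,yaw,zt in(('w7',w7,(.4835,-.3321),-27.24,.012),('w9',w9,(.5277,-.0668),8.94,.1109-.0131+.006)):
        C,r,k,_=rim(w,zt); d=C-T; c,s=np.cos(np.radians(yaw)),np.sin(np.radians(yaw)); print(n,'lens',C.round(4),'r',r.round(4),k,'along/left of tool x',np.round([d[0]*c+d[1]*s,-d[0]*s+d[1]*c],4))
    S={n:load(n) for n in('w3','w4','w9','s3','top')}; B={'w3':(290,125,345,205),'w4':(470,140,515,205),'w9':(290,5,345,110),'s3':(205,225,250,265),'top':(245,165,275,205)}
    E={}
    for n in S: a,e=ends(S[n],B[n]); E[n]=sorted(e,key=(lambda p:p[0]) if n=='s3' else (lambda p:p[1]))[1]
    print({k:v.round(1).tolist() for k,v in E.items()})
    for b in('s3','w3','w4','top'): print('w9',b,tri(S['w9'],E['w9'],S[b],E[b]).round(4))
    # height where each ray passes nearest the expected tip
    tip=np.array([.5708,-.0597])+.053*np.array([np.cos(np.radians(9)),np.sin(np.radians(9))]); print('tip exp',tip)
    for n in('s3','w9','w3','top'):
        zs=np.arange(.06,.1,.0002); D=[np.linalg.norm(onplane(S[n],E[n],z)[:2]-tip) for z in zs]; i=int(np.argmin(D)); print(n,zs[i].round(4),D[i].round(4))
E
python3 m6.py
```

```text
w7 lens [ 0.5249 -0.3531] r 0.0228 56 along/left of tool x [0.0464 0.0003]
w9 lens [ 0.5734 -0.0603] r 0.0229 54 along/left of tool x [ 0.0461 -0.0007]
{'w3': [318.29998779296875, 186.0], 'w4': [488.29998779296875, 192.10000610351562], 'w9': [311.20001220703125, 93.0999984741211], 's3': [233.89999389648438, 249.5], 'top': [258.8999938964844, 193.10000610351562]}
w9 s3 [ 0.6204 -0.0505  0.0889]
w9 w3 [ 0.6218 -0.05    0.075 ]
w9 w4 [ 0.6213 -0.0501  0.0902]
w9 top [ 0.6216 -0.0501  0.0815]
tip exp [ 0.62314748 -0.05140897]
s3 0.0868 0.002
w9 0.0678 0.0023
w3 0.0812 0.0012
top 0.0784 0.0015
```

Call:
play_rows([
  {"xyz": [0,-0.03,0],"delta_rot": [0,0,0],"claw": 0.005},
  {"xyz": [0,-0.055,0],"delta_rot": [0,0,0],"claw": 0.005},
  {"xyz": [0,-0.07,0],"delta_rot": [0,0,0],"claw": 0.005},
  {"xyz": [0,-0.07,0],"delta_rot": [0,0,0],"claw": 0.005},
  {"xyz": [0,-0.07,0],"delta_rot": [0,0,0],"claw": 0.005},
  {"xyz": [0,-0.07,0],"delta_rot": [0,0,0],"claw": 0.005},
])

```text
clock: 12.42
position: [0.5165, 0.0018, 0.1104]
tool_rot: [3.131, 0.245, 0.001]
ft_force: [-1.1, -0.2, -0.3]
finger_gap: 0.0117
finger_force: 25.0
```

```bash
python3 -c "
from h import *
w=snap('wrist','wL');snap('top','tL');print(proj(w,(.6231,-.0514,.088)))"
```

```text
[485.6599622   90.16760316]
```

Call:
play_rows([
  {"xyz": [0,0.03,0],"delta_rot": [0,0,0],"claw": 0.005},
  {"xyz": [0,0.065,0],"delta_rot": [0,0,0],"claw": 0.005},
  {"xyz": [0,0.1,0],"delta_rot": [0,0,0],"claw": 0.005},
  {"xyz": [0,0.13,0],"delta_rot": [0,0,0],"claw": 0.005},
  {"xyz": [0,0.14,0],"delta_rot": [0,0,0],"claw": 0.005},
  {"xyz": [0,0.14,0],"delta_rot": [0,0,0],"claw": 0.005},
  {"xyz": [0,0.14,0],"delta_rot": [0,0,0],"claw": 0.005},
  {"xyz": [0,0.14,0],"delta_rot": [0,0,0],"claw": 0.005},
])

```text
clock: 13.18
position: [0.5377, -0.1343, 0.1099]
tool_rot: [-3.131, -0.247, 0.0]
ft_force: [0.6, -0.3, -0.5]
finger_gap: 0.0113
finger_force: 25.0
```

```bash
python3 - <<'E'
from m4 import *
w=snap('wrist','wR');top=snap('top','tR');st=robot.sense();print(st['clock'],st['position'],proj(w,(.6231,-.0514,.088)))
Lw=load('wL'); E={}
for n,s in(('L',Lw),('R',w)):
    p=proj(s,(.6231,-.0514,.088)).astype(int); b=(max(0,p[0]-70),max(0,p[1]-100),p[0]+70,p[1]+40); a,e=ends(s,b); E[n]=sorted(e,key=lambda q:q[1]); print(n,a,np.round(E[n],1).tolist())
    h=hsv(s); bb=(s['frame'][p[1]-60:p[1]+10,p[0]-60:p[0]+60]); E[n+'i']=cv2.resize(bb,(400,233))
    
    print(n,'disc',[np.round(v,1) for v in disc(s,tuple(int(v) for v in (max(0,proj(s,(.571,-.06,.012))[0]-95),max(0,proj(s,(.571,-.06,.012))[1]-75),proj(s,(.571,-.06,.012))[0]+95,proj(s,(.571,-.06,.012))[1]+85)),150)])
print('root',tri(Lw,E['L'][0],w,E['R'][0]),'tip',tri(Lw,E['L'][1],w,E['R'][1]))
cv2.imwrite('pics/c5.png',np.hstack([cv2.resize(Lw['frame'],(400,300)),cv2.resize(w['frame'],(400,300))]))
E
```

```text
13.2833 [ 0.53786206 -0.13392491  0.10994842] [150.30196353  89.32419104]
L 741.0 [[488.1000061035156, 14.800000190734863], [485.6000061035156, 95.0999984741211]]
L disc [array([560.7, -49.9]), array([ 86. , 116.1]), np.float64(44.8)]
R 829.5 [[136.60000610351562, 13.0], [145.6999969482422, 95.4000015258789]]
R disc [array([592.3, -50.6]), array([35.9, 62.7]), np.float64(24.7)]
root [ 0.65093608 -0.04473212  0.08906479] tip [ 0.62067896 -0.05078528  0.0907857 ]
```

View pics/c5.png

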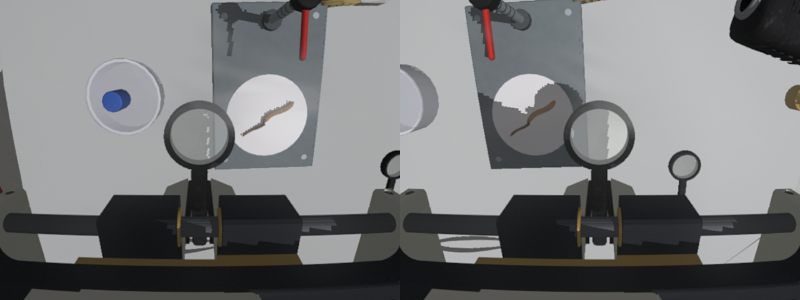

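The pointer is clear on both sides: tips at about (303,59) in the left half and (491,59) in the right half. I check for a height bias by fitting the disc, whose height is known, in the same pair of views.

```bash
python3 - <<'E'
from m4 import *
D={}
def dfit(s,c0,angs,z=.0122):
    g=cv2.GaussianBlur(cv2.cvtColor(s['frame'],cv2.COLOR_BGR2GRAY),(3,3),0).astype(np.float32); pts=[]
    for a in np.radians(angs):
        rr=np.arange(50,80,.5); v=cv2.remap(g,(c0[0]+rr*np.cos(a)).astype(np.float32)[None],(c0[1]+rr*np.sin(a)).astype(np.float32)[None],1).ravel()
        i=np.argmin(v[4:]-v[:-4])+2; pts.append((c0[0]+rr[i]*np.cos(a),c0[1]+rr[i]*np.sin(a)))
    P=np.array([onplane(s,p,z)[:2] for p in pts])
    for _ in range(4):
        A=np.c_[2*P,np.ones(len(P))]; q=np.linalg.lstsq(A,(P**2).sum(1),rcond=None)[0]; C=q[:2]; r=np.sqrt(q[2]+C@C); e=abs(np.linalg.norm(P-C,axis=1)-r); P=P[e<max(.0008,np.median(e)*2)]
    return C,r,len(P)
L,Rr=load('wL'),load('wR')
CL=dfit(L,(428,184),np.arange(-120,121,4)); CR=dfit(Rr,(213,184),np.arange(60,301,4)); print(CL,CR)
d=CL[0]-CR[0]; b=L['pose'][:3,3]-Rr['pose'][:3,3]; print('disparity',d,'baseline',b,'height bias',-d@b[:2]/(b[:2]@b[:2])*(L['pose'][2,3]-.0122))
E
```

```text
(array([ 0.57047684, -0.06009197]), np.float64(0.04179822602553364), 61) (array([ 0.5705275 , -0.06031232]), np.float64(0.041837481998961125), 60)
disparity [-5.06595723e-05  2.20345979e-04] baseline [-0.02138394  0.13623619  0.00063264] height bias -0.00039016107377545816
```

Call:
play_rows([
  {"xyz": [-0.001,-0.02,0],"delta_rot": [0,0,0],"claw": 0.005},
  {"xyz": [-0.0014,-0.045,0],"delta_rot": [0,0,0],"claw": 0.005},
  {"xyz": [-0.0014,-0.06,0.002],"delta_rot": [0,0,0],"claw": 0.005},
  {"xyz": [-0.0014,-0.0677,0.005],"delta_rot": [0,0,0],"claw": 0.005},
  {"xyz": [-0.0014,-0.0677,0.0077],"delta_rot": [0,0,0],"claw": 0.005},
  {"xyz": [-0.0014,-0.0677,0.0077],"delta_rot": [0,0,0],"claw": 0.005},
  {"xyz": [-0.0014,-0.0677,0.0077],"delta_rot": [0,0,0],"claw": 0.005},
  {"xyz": [-0.0014,-0.0677,0.0077],"delta_rot": [0,0,0],"claw": 0.005},
  {"xyz": [-0.0014,-0.0677,0.0077],"delta_rot": [0,0,0],"claw": 0.005},
  {"xyz": [-0.0014,-0.0677,0.0077],"delta_rot": [0,0,0],"claw": 0.005},
])

```text
clock: 14.12
position: [0.5261, -0.0697, 0.1023]
tool_rot: [3.132, 0.244, 0.0]
ft_force: [0.5, 0.0, -0.7]
finger_gap: 0.0114
finger_force: 25.0
```

```bash
python3 - <<'E'
from m6 import *
w=snap('wrist','wF'); st=robot.sense(); print(st['clock'],st['position'],st['finger_force'],st['dq'].round(3),togo((.5260,-.0672,.1023)).round(4))
m=R.from_rotvec(st['tool_rot']).as_matrix();print(m.round(4).tolist()); c=proj(w,(.5705,-.0602,.0892)); print('lens px expected',c,'rim top/mid/bottom',[np.round(rim(w,z)[0],4).tolist()+[rim(w,z)[1].round(4)] for z in(.0952,.0892,.0832)])
E
```

```text
14.1667 [ 0.52605695 -0.06956242  0.10225762] 24.995233118534088 [-0.003 -0.001 -0.003  0.001 -0.001 -0.    -0.002] [ 0.0003 -0.0023 -0.    ]
[[0.9879, 0.1552, 0.0002], [0.1552, -0.9879, -0.0002], [0.0001, 0.0002, -1.0]]
lens px expected [311.49572926 217.17813946] rim top/mid/bottom [[0.5719, -0.0629, np.float64(0.0229)], [0.5703, -0.0632, np.float64(0.0238)], [0.5688, -0.0634, np.float64(0.0248)]]
```

Call:
play_rows([
  {"xyz": [-0.0002,-0.0026,0],"delta_rot": [0,0,0],"claw": 0.005},
  {"xyz": [-0.0002,-0.0026,0],"delta_rot": [0,0,0],"claw": 0.005},
  {"xyz": [-0.0002,-0.0026,0],"delta_rot": [0,0,0],"claw": 0.005},
  {"xyz": [-0.0002,-0.0026,0],"delta_rot": [0,0,0],"claw": 0.005},
  {"xyz": [-0.0002,-0.0026,0],"delta_rot": [0,0,0],"claw": 0.005},
  {"xyz": [-0.0002,-0.0026,0],"delta_rot": [0,0,0],"claw": 0.005},
  {"xyz": [-0.0002,-0.0026,0],"delta_rot": [0,0,0],"claw": 0.005},
  {"xyz": [-0.0002,-0.0026,0],"delta_rot": [0,0,0],"claw": 0.005},
])

```text
clock: 14.83
position: [0.5254, -0.0664, 0.1022]
tool_rot: [3.132, 0.246, 0.0]
ft_force: [-0.6, -0.3, -1.0]
finger_gap: 0.0116
finger_force: 25.0
```

```bash
python3 - <<'E'
from m6 import *
w=snap('wrist','wG'); st=robot.sense(); print(st['clock'],st['position'],abs(st['dq']).max(),[np.round(rim(w,z)[0],4).tolist() for z in(.0952,.0892)])
p=st['position']
if np.linalg.norm(p-[.526,-.067,.1023])<.0015: print(robot.hand_in())
E
```

```text
14.8833 [ 0.52536186 -0.06640799  0.10222207] 0.0018431082461603725 [[0.5711, -0.0596], [0.5696, -0.0598]]
the job is handed in; nothing more can be done
None
```

I handed the job in at 14.9 s. The cover stands upright and released on the table, left of the stage. The gripper holds the loupe steady, its lens within about 1 mm of the specimen's centre and about 89 mm up; I estimated the pointer at 87–91 mm, so height could be 1–2 mm off. The loupe's level I judged only from the wrist camera.

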